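# Open the water filter and lock in a new cartridge

## Task

Fit the new cartridge in the countertop water filter: turn both red buttons aside, lift the hatch out by its handle and lay it flat, handle up, in the middle of the chopping board. Then set the blue and white cartridge down into the collar inside with its lugs in the two slots, press it down and give it a quarter turn, either way, so that it stays locked, and let go. Do not knock or shift the mug, jars or pepper mill standing around.

Things in the scene. Friction and masses are not known exactly. Their poses are not given: they have to be found in the camera images.
- unit: Water filter unit fixed to the worktop: white box, grey deck, 200 (x) x 264 (y) x 118 mm high. Origin at the centre of its underside, z up. In its top an opening, 116 (x) x 126 (y) mm, with a rebate 8 mm deep and 3 mm wider than the hatch on each side, in which the hatch lies flush with the deck.
- collar (a point): Centre of the top of the blue bayonet collar inside the unit, on its centre line, z 52 mm. Axes as the unit's. Plate 8 mm thick, bore 60 mm, two slots 20 mm wide to +y and -y, open outward; free space below for lugs. Below is a round sprung seat: top 26 mm above the unit's underside when free, 500 N/m, sinks up to 18 mm.
- button_left (a joint): Red turn button at the +y side of the hatch: bar 68 x 16 mm pivoted at its middle, from 2 to 23 mm above the deck. At 0 it lies along the unit's y axis. rad about its upright pivot, counter-clockwise from above. Near 0 its inner end overlaps the hatch by 12 mm and holds it down; beyond 1.1 either way it is clear. Turns 1.6 each way, slight friction, stays where left.
- button_right (a joint): The same button at the -y side of the hatch. At 0 it lies along the unit's y axis. rad about its upright pivot, counter-clockwise from above. Near 0 its inner end overlaps the hatch by 12 mm and holds it down; beyond 1.1 either way it is clear. Turns 1.6 each way, slight friction, stays where left.
- button_left_pivot (a point): Centre of the top of the left button, on its pivot axis: 95 mm to the unit's +y from its centre, 141 mm above the worktop. Axes as the unit's (it does not turn with the button).
- button_right_pivot (a point): Centre of the top of the right button, on its pivot axis, 95 mm to the unit's -y. Axes as the unit's.
- hatch: Loose white hatch panel, 134 (x) x 144 (y) x 8 mm, about 0.25 kg, starting in the unit's rebate (underside at z 110 mm). Origin at the centre of its underside. A dark bar handle stands on it along its x axis: bar 80 mm long, 14 mm wide, from 24 to 36 mm above the underside, on two feet.
- hatch_handle (a point): Centre of the top of the hatch handle, 36 mm above the hatch's underside. Axes as the hatch's.
- cartridge: Loose filter cartridge, upright on the worktop, about 0.2 kg, 92 mm high: white body 54 mm across, blue cap 60 mm across at 54 to 68 mm, blue grip bar on top. Two blue lugs at its +x and -x sides, 12 mm wide, out to radius 37 mm, 22 to 30 mm above its foot. Origin at the centre of its foot.
- cartridge_grip (a point): Centre of the top of the grip bar (60 mm along the cartridge's x, 14 wide, 24 high), 92 mm above the foot. Axes as the cartridge's. It goes in with the bar along the unit's y; pressed until the foot is under 14 mm above the unit's underside the lugs pass below the collar and it turns; then the spring holds it at 14 mm. Let go unturned, it springs up.
- board: Wooden chopping board, 180 x 180 x 15 mm, with a dark groove round its edge, fixed on the worktop. Origin at the centre of its underside.
- jar_honey: Honey jar, 71 mm across, 110 mm high. Bystander. Origin at the centre of its underside.
- pepper_mill: Dark wooden pepper mill, 58 mm across, 170 mm high. Bystander. Origin at the centre of its underside.
- spice_jar: Spice jar with black lid, 41 mm across, 105 mm high. Bystander. Origin at the centre of its underside.
- mug: White mug with dots, 82 mm across (114 with handle), 91 mm high. Bystander. Origin at the centre of its underside.

How it is judged (in metres and radians):
On the way, in this order (a step that is already met when the one before it is completed fails the run):
1. both turn buttons are turned aside, clear of the hatch (more than 1.1 rad either way), the hatch still in its rebate ((value of joint button_left above 1.1 rad or value of joint button_left below -1.1 rad) and (value of joint button_right above 1.1 rad or value of joint button_right below -1.1 rad) and distance between hatch and unit below 0.122 m), for 0.1 s.
2. the hatch lies flat on the chopping board, handle up, and is let go (horizontal distance between hatch and board below 0.05 m and angle between hatch's own z axis and vertical below 0.12 rad and height (world z) of hatch below 0.022 m and linear speed of hatch below 0.02 m/s and contact force between the fingers and hatch below 0.1 N), for 0.2 s.
At the end, for the whole second after the job is handed in: Hatch flat and still on the board, handle up, centre within 50 mm of the board's. Cartridge upright and still in the collar, within 6 mm of the unit's axis, foot less than 17.5 mm above the unit's underside, grip bar within 0.4 rad of the unit's x axis (horizontal distance between hatch and board below 0.05 m and angle between hatch's own z axis and vertical below 0.12 rad and height (world z) of hatch below 0.022 m and linear speed of each of hatch, cartridge below 0.02 m/s and horizontal distance between cartridge and unit below 0.006 m and z of cartridge in the frame of unit below 0.0175 m and angle between the x axis of cartridge and the x axis of unit, either way round below 0.4 rad and angle between cartridge's own z axis and vertical below 0.1 rad); the robot touches nothing.
It fails at once if the honey jar is shifted by more than 30 mm or tipped (distance of jar_honey from where it was at the start of the episode above 0.03 m or angle between jar_honey's own z axis and vertical above 0.3 rad).
It fails at once if the pepper mill is shifted by more than 30 mm or tipped (distance of pepper_mill from where it was at the start of the episode above 0.03 m or angle between pepper_mill's own z axis and vertical above 0.3 rad).
It fails at once if the spice jar is shifted by more than 30 mm or tipped (distance of spice_jar from where it was at the start of the episode above 0.03 m or angle between spice_jar's own z axis and vertical above 0.3 rad).
It fails at once if the mug is shifted by more than 30 mm or tipped (distance of mug from where it was at the start of the episode above 0.03 m or angle between mug's own z axis and vertical above 0.3 rad).
It also fails if it takes over 72 s, if anything falls off the work surface, if the arm or the gripper's body presses on something with over 40 N, if the wrist force passes 120 N, or if a joint passes its speed limit or range.

## Robot

A 6-joint arm with a two-finger parallel gripper is mounted at the origin on a cart in front of the work surface, level with it; the furniture and walls round the work are solid. World frame = base frame: x ahead of the robot, y to its left, z up, the work surface at z = 0. Lengths are in mm, angles in rad, forces in N, time in s.
With the tool pointing down it reaches from about 325 to 850 mm from the base axis. Payload 15.5 kg.
Tool frame: the origin (TCP) lies on the mounting face of the last link; the fingertips stand 191 mm ahead of it and the grasp point (between the pads) lies 172 mm ahead of it; z points along the fingers, y is the line along which they close (so a half turn about z gives the same grasp; the last joint's range is limited). The gripper opens to 91 mm and grips with 3 to 60 N. Pads are 32 mm wide; open, the fingers measure 118 mm over their backs; the gripper's body (76 mm by 178 mm) begins 60 mm behind the grasp point.
Start: joints at [1.062, 0.494, 1.345, -0, 1.302, -0.096], TCP at [250.731, 572.505, 404.715] pointing down, gripper open.
Joint ranges: [-2.91, 2.91], [-0.82, 2.16], [0.22, 2.67], [-1.22, 4.37], [0.12, 2.79], [-3.08, 3.08]. Speed limits (rad/s): [1.89, 1.89, 2.57, 3.01, 3.01, 3.01].

## Interface

Orientations are given as a unit quaternion [x, y, z, w].
In Python, from plant import telemetry, viewer, ctrl gives the robot as it stands.
- The arm moves only by the tool jog_arm, never from a script. Its argument "moves" is a list of rows, each a list of 7 numbers: the shift along the tool's x, y, z each as a share of 0.8 m, from -1 to 1, then the turn, a rotation vector about the tool's x, y, z each as a share of 120 degrees, from -1 to 1, then the opening, from 0 (shut) to 1 (fully open). A call has 1 to 8 rows; each row is the pose to reach, as a shift and turn from the pose commanded when the call began, along the tool's axes at that moment; what a row does not reach only later rows make up. A row lasts 1/12 s, in which the tool goes at most 41.7 mm and 7.16 degrees, less where a joint would pass 70% of its speed; a pose out of reach is approached as far as the arm can. A call with a number of a shift or a turn outside -1 to 1 is refused whole. A call with a gripper value outside its range is refused whole. The fingers move at their own pace and stop on an object; "squeeze" is the grip in N (left out, the last holds). Time passes only in rows, so rows that repeat a pose let the fingers close. It gives the time, the measured TCP pose, the force, the opening and the grip force at its end, in the units of the state.
- telemetry.get_state(): the state, without advancing time (a new reading comes with each control period).
- viewer.grab_frame(name): name is "scene" or "side" or "wrist"; returns a dict with "pixels" (400x640x3 uint8, red, green, blue), "mtx" (3x3 intrinsics, pixels), "xyz" and "rotation" of the camera in the world; the wrist camera has in their place "tool_from_camera" (4x4, takes a point from camera to tool coordinates, whose origin is the TCP and whose axes are the flange's). Camera axes: x right, y up, looking along -z (the intrinsics and any distortion apply to the point x, -y, -z); pixel columns grow to the right and rows downward; lengths in mm; the calibration is good to about 2 mm. A picture is of the moment at which its call begins: read the wrist's pose just before it. There is no depth.
- ctrl.hand_in(): hands the job in; it is judged then, once.
Trained networks look in a picture, given as the dict that the camera call returned (one of the last four; its "shot" number tells which), for a name from the list of things; names that differ only in an ending like _2 or _b are one class to them, and where a whole thing is asked for, a point or a joint stands for the part that bears it (a point fixed in the world has none). Each returns a list of dicts, best first, with "conf" (0 to 1); they miss things now and then, are a little off and sometimes report something else, mostly with a low value. They report only what shows in the picture. A call takes as long as a camera call.
- viewer.recognise(picture, name): "rect" ([left, top, right, bottom] in pixels, round what is visible of it).
- viewer.tip_of(picture, name): "position" ([column, row] in pixels: a listed point, or the origin of a listed thing).
The state is a dict: "t": time; "joint_pos": joint angles; "joint_velocities": joint speeds; "joint_torque": joint torques, N m; "tcp_pos": TCP position; "orientation": TCP orientation; "contact_force": force on the tool from outside, world axes, zero at the start; "moment": the same for the moment, N m; "width": finger opening in mm; "finger_force": force on a finger pad.
Only numpy, scipy, OpenCV 4.12 (cv2) and the standard library are available. Lean on these libraries where they do the work, as an engineer would, in place of code of your own. Each camera call takes 0.05 s, during which the arm holds its last target. There are 200 camera calls.

## Working session

There is one attempt and no reset: what is moved stays moved. The work goes in short steps, Python scripts to look and compute and a tool call to move; the robot and the scene stay as the last step left them, time stands still between calls to the robot, and variables do not carry over. Pictures are saved under pics/ and viewed, at most 11 in all, crops included, and the job is handed in when it is done.

Besides the shell and the picture viewer there is one more tool, called after "Call:" as name(argument=value, ...), one argument or row to a line, values as JSON. jog_arm: Moves the arm, as the interface text tells. Shift numbers are shares of 0.8 m and turn numbers shares of 120 degrees, none past 1 either way. Its arguments: {"type":"object","properties":{"moves":{"type":"array"},"squeeze":{"type":"number"}},"required":["moves"]}

```bash
mkdir -p pics; ls; cat > h.py <<'E'
import numpy as np, cv2
from scipy.spatial.transform import Rotation as R
from plant import telemetry, viewer, ctrl
def cam(name):
    s=telemetry.get_state(); f=viewer.grab_frame(name)
    if name=="wrist":
        T=np.eye(4); T[:3,:3]=R.from_quat(s["orientation"]).as_matrix(); T[:3,3]=s["tcp_pos"]
        C=T@np.array(f["tool_from_camera"]); f["P"]=C[:3,3]; f["Rm"]=C[:3,:3]
    else:
        f["P"]=np.array(f["xyz"],float); r=np.array(f["rotation"],float)
        f["Rm"]=r if r.shape==(3,3) else R.from_quat(r).as_matrix()
    return f
def onplane(f,px,z):
    K=np.array(f["mtx"]); d=np.linalg.inv(K)@np.array([px[0],px[1],1.]); d=f["Rm"]@(d*[1,-1,-1])
    return f["P"]+d*(z-f["P"][2])/d[2]
def proj(f,X):
    c=f["Rm"].T@(np.array(X,float)-f["P"]); c=c*[1,-1,-1]; u=np.array(f["mtx"])@c; return u[:2]/u[2]
def save(f,n): cv2.imwrite("pics/%s.png"%n,cv2.cvtColor(f["pixels"],cv2.COLOR_RGB2BGR))
E
python3 - <<'E'
from h import *
Z=dict(unit=0,collar=52,button_left_pivot=141,button_right_pivot=141,hatch=110,hatch_handle=146,cartridge=0,cartridge_grip=92,board=0,jar_honey=0,pepper_mill=0,spice_jar=0,mug=0)
print({k:v for k,v in telemetry.get_state().items()})
for c in ("scene","side","wrist"):
    f=cam(c); save(f,c+"0"); print(c,[k for k in f], f["P"].round())
    for n,z in Z.items():
        t=viewer.tip_of(f,n)
        for d in t[:2]: print(n,np.round(d["position"],1),round(d["conf"],2),onplane(f,d["position"],z).round(1))
E
```

```text
pics
{'t': 0.0, 'joint_pos': array([ 1.06249814e+00,  4.94162476e-01,  1.34611533e+00, -1.20641865e-05,
        1.30249460e+00, -9.54941369e-02]), 'joint_velocities': array([ 3.65893804e-07, -4.98193674e-04,  1.84486110e-03, -2.55293773e-03,
        2.37123486e-04, -7.33807541e-04]), 'joint_torque': array([-5.00976836e-03, -8.78806829e+01, -3.81852436e+01,  7.01825763e-02,
        5.31779614e-02, -1.55811408e-04]), 'tcp_pos': array([250.66150078, 572.37411045, 404.15635905]), 'orientation': array([ 2.04938022e-01,  9.78774774e-01, -5.64927801e-04, -1.69836238e-04]), 'contact_force': array([-0.06178298, -0.01219238,  0.5739503 ]), 'moment': array([-0.00036147,  0.05407423, -0.0456997 ]), 'finger_force': 0.0, 'width': 91.35931320885706}
scene ['pixels', 'mtx', 'xyz', 'rotation', 'shot', 'P', 'Rm'] [ 131. -721.  776.]
unit [297. 243.] 0.76 [505.9  10.4   0. ]
unit [277.2 188.4] 0.27 [581.5 289.6   0. ]
collar [351.3 351.1] 0.46 [ 419.5 -379.    52. ]
button_left_pivot [276.4 188.9] 0.93 [496.6 104.9 141. ]
button_right_pivot [319.7 221.9] 0.82 [525.3 -84.8 141. ]
hatch [298.1 216.7] 0.8
[... 581 characters left out ...]
.1   52. ]
button_left_pivot [285.5 199.5] 0.61 [506.1 118.3 141. ]
button_right_pivot [317.9 218.5] 0.93 [530.8 -62.9 141. ]
hatch [302.4 215.5] 0.64 [522.6  27.6 110. ]
hatch_handle [298.4 210.4] 0.81 [500.1  15.9 146. ]
cartridge [345.9 317.6] 0.67 [ 413.8 -378.7    0. ]
cartridge_grip [352.7 298.8] 0.56 [ 417.9 -402.6   92. ]
board [258.4 209.7] 0.67 [483.6 327.7   0. ]
jar_honey [323.  293.7] 0.94 [ 416.1 -255.8    0. ]
jar_honey [299.7 206.9] 0.32 [639.2 242.7   0. ]
pepper_mill [341.5 216.3] 0.66 [739.6  76.3   0. ]
spice_jar [296.6 192.9] 0.64 [693.3 356.4   0. ]
mug [369.  234.2] 0.76 [748.1 -88.9  -0. ]
wrist ['pixels', 'mtx', 'tool_from_camera', 'shot', 'P', 'Rm'] [183. 601. 386.]
```

View pics/scene0.png

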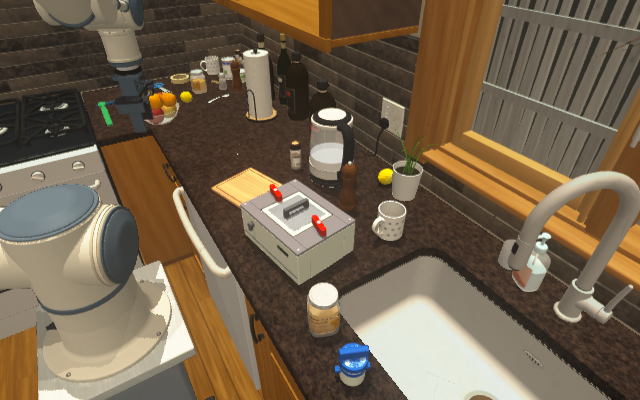

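View pics/wrist0.png

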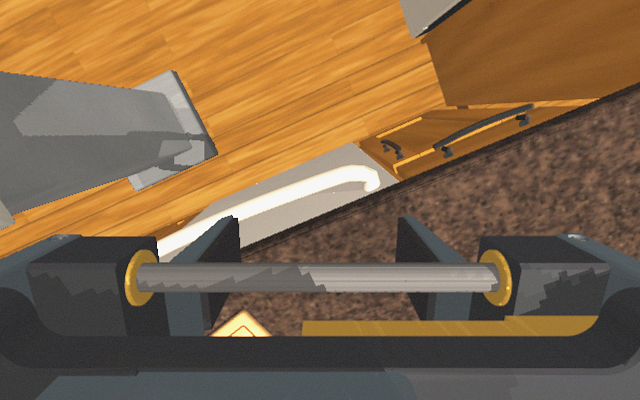

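```bash
python3 - <<'E'
from h import *
f=viewer.grab_frame("wrist"); print(np.array(f["mtx"]),np.array(f["tool_from_camera"]).round(3))
print(R.from_quat(telemetry.get_state()["orientation"]).as_matrix().round(3))
E
```

```text
[[314.24006298   0.         317.81643461]
 [  0.         314.24006298 197.81026828]
 [  0.           0.           1.        ]] [[ 1.0000e-03  9.6500e-01  2.6000e-01  7.3570e+01]
 [ 1.0000e+00 -1.0000e-03  0.0000e+00 -8.8300e-01]
 [ 0.0000e+00  2.6000e-01 -9.6500e-01  1.8955e+01]
 [ 0.0000e+00  0.0000e+00  0.0000e+00  1.0000e+00]]
[[-0.916  0.401 -0.   ]
 [ 0.401  0.916 -0.   ]
 [ 0.    -0.    -1.   ]]
```

The scene shows the unit centred near pixel (300,230), with buttons at (276,190) and (319,225) and the handle at (296,207). The cartridge is at (351,365), the honey jar at (323,310) and the mug at (390,220). The wrist view only shows the worktop edge and a corner of the board at (243,325). I'll move over the unit for a wrist view.

Call:
jog_arm(
  moves=[
    [-0.625,-0.616,0,0,0,0.483,1],
    [-0.625,-0.616,0,0,0,0.483,1],
    [-0.625,-0.616,0,0,0,0.483,1],
    [-0.625,-0.616,0,0,0,0.483,1],
    [-0.625,-0.616,0,0,0,0.483,1],
    [-0.625,-0.616,0,0,0,0.483,1],
    [-0.625,-0.616,0,0,0,0.483,1],
    [-0.625,-0.616,0,0,0,0.483,1],
  ],
)

```text
t: 2.82
tcp_pos: [374.5, 261.1, 404.9]
orientation: [0.651, 0.759, 0.0, 0.0]
contact_force: [1.6, 0.4, 0.4]
width: 91.2
finger_force: 0.0
```

```bash
cat >> h.py <<'E'
def st():
    s=telemetry.get_state(); M=R.from_quat(s["orientation"]).as_matrix()
    print("t",round(s["t"],2),"tcp",np.round(s["tcp_pos"],1),"ytool deg",round(np.degrees(np.arctan2(M[1,1],M[0,1])),2),"tilt",np.round(M[:,2],3),"q",np.round(s["joint_pos"],2),"F",np.round(s["contact_force"],1),"w",round(s["width"],1),round(s["finger_force"],1)); return s,M
def go(x,y,z,yang=None):
    "print shares to reach TCP x,y,z with tool y at angle yang deg (mod 180), tool down"
    s,M=st(); d=M.T@(np.array([x,y,z])-s["tcp_pos"]); r=0
    rv=np.zeros(3)
    if yang is not None:
        a=np.degrees(np.arctan2(M[1,1],M[0,1])); da=(yang-a+90)%180-90
        c=np.cos(np.radians(a+da)); sn=np.sin(np.radians(a+da))
        G=np.array([[-sn,c,0],[c,sn,0],[0,0,-1]]); G=G if True else G
        rv=np.degrees(R.from_matrix(M.T@G).as_rotvec())
    print("SHIFT",np.round(d/800,4),"TURN",np.round(rv/120,4),"rows",round(np.linalg.norm(d)/41.7,1),round(np.linalg.norm(rv)/7.16,1))
E
python3 -c "
from h import *
go(510,-80,404,8)"
```

```text
t 2.82 tcp [374.5 261.1 404.9] ytool deg 8.72 tilt [ 0.001  0.    -1.   ] q [0.48 0.26 1.74 0.   1.14 0.33] F [1.6 0.4 0.4] w 91.2 0.0
SHIFT [-0.4471  0.1028  0.0011] TURN [ 0.0003 -0.0001  0.006 ] rows 8.8 0.1
```

Call:
jog_arm(
  moves=[
    [-0.447,0.103,0,0,0,0.006,1],
    [-0.447,0.103,0,0,0,0.006,1],
    [-0.447,0.103,0,0,0,0.006,1],
    [-0.447,0.103,0,0,0,0.006,1],
    [-0.447,0.103,0,0,0,0.006,1],
    [-0.447,0.103,0,0,0,0.006,1],
    [-0.447,0.103,0,0,0,0.006,1],
    [-0.447,0.103,0,0,0,0.006,1],
  ],
)

```text
t: 3.48
tcp_pos: [499.6, -48.3, 404.9]
orientation: [0.654, 0.757, 0.0, 0.0]
contact_force: [0.8, 0.9, 0.0]
width: 90.8
finger_force: 0.0
```

```bash
python3 - <<'E'
from h import *
st(); f=cam("wrist"); save(f,"wrist1")
for n,z in dict(button_left_pivot=141,button_right_pivot=141,hatch=110,hatch_handle=146,pepper_mill=0,unit=0,jar_honey=0,board=0,mug=0,spice_jar=0).items():
    for d in viewer.tip_of(f,n)[:2]: print(n,np.round(d["position"],1),round(d["conf"],2),onplane(f,d["position"],z).round(1))
# hatch/deck contours
h=cv2.cvtColor(f["pixels"],cv2.COLOR_RGB2HSV); m=(((h[...,0]<8)|(h[...,0]>172))&(h[...,1]>170)&(h[...,2]>100)).astype(np.uint8)
n,l,s,c=cv2.connectedComponentsWithStats(m)
for i in range(1,n):
    if s[i,4]>60:
        cn=cv2.findContours((l==i).astype(np.uint8),0,1)[0][0]; r=cv2.minAreaRect(cn); b=cv2.boxPoints(r); print(s[i],r,[onplane(f,p,141).round(1)[:2].tolist() for p in b])
E
```

```text
t 3.48 tcp [499.6 -48.3 404.9] ytool deg 8.32 tilt [ 0. -0. -1.] q [-0.22  0.32  1.64  0.    1.18 -0.36] F [0.8 0.9 0. ] w 90.8 0.0
button_right_pivot [339.5 251.9] 0.78 [523.3 -86.2 141. ]
button_right_pivot [532.4  92.4] 0.49 [643.6  61.2 141. ]
hatch [336.8 130.4] 0.79 [506.8  11.5 110. ]
hatch_handle [339.7 134. ] 0.96 [507.   10.8 146. ]
hatch_handle [338.9 249.5] 0.75 [521.7 -81.9 146. ]
pepper_mill [531.8  92.4] 0.77 [732.2  82.8   0. ]
jar_honey [240.1 312.4] 0.57 [ 419.7 -261.4    0. ]
mug [498.7 232.9] 0.82 [745.6 -92.2   0. ]
[ 323    0   30   50 1023] ((335.7292785644531, 23.237651824951172), (22.285531997680664, 52.355735778808594), 12.33908748626709) [[482.9, 69.0], [485.7, 102.0], [501.1, 101.4], [498.8, 68.2]]
[ 325  206   34   57 1011] ((342.8262023925781, 235.05035400390625), (20.978818893432617, 60.32664489746094), 17.52556800842285) [[511.3, -96.2], [518.2, -43.5], [535.2, -46.5], [529.2, -99.6]]
```

View pics/wrist1.png

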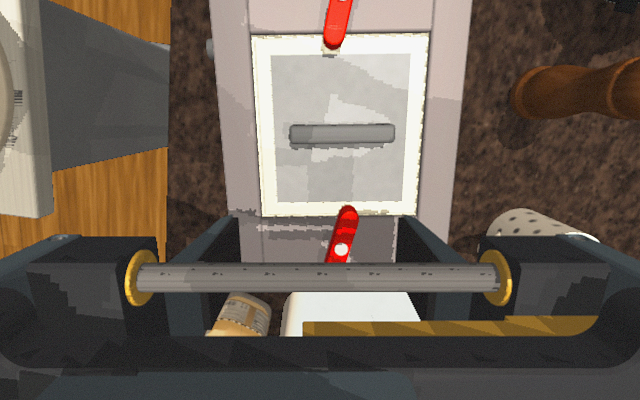

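The hatch corners sit near (252,33), (428,33), (418,215) and (262,216). The handle is centred at (342,133) and lies along the tool y axis. The right button's pivot dot is at (341,249), partly hidden, and the left button is cut off at the top.

```bash
python3 - <<'E'
from h import *
f=cam("wrist")
im=f["pixels"]
# brightness edges of hatch: fit minAreaRect on world plane with white rim mask
h=cv2.cvtColor(im,cv2.COLOR_RGB2HSV).astype(int)
m=((h[...,2]>225)&(h[...,1]<60)).astype(np.uint8); m[:, :235]=0; m[:,445:]=0; m[225:]=0
ys,xs=np.nonzero(m)
P=np.array([onplane(f,(x+.5,y+.5),118)[:2] for x,y in zip(xs,ys)],np.float32)
lab=cv2.minAreaRect(P); print("hatch",lab)
# dark handle
c=[onplane(f,p,146)[:2] for p in [(290,133),(394,133)]]; d=c[1]-c[0]; print("handle",np.mean(c,0),np.degrees(np.arctan2(d[1],d[0])),np.linalg.norm(d))
print("corners",[onplane(f,p,118)[:2].round(1).tolist() for p in [(252,33),(428,33),(418,215),(262,216)]])
print("Rpivot dot",onplane(f,(341,249),141), "inner end",onplane(f,(349,208),141))
print("L inner end",onplane(f,(333,47),141), onplane(f,(343,0),141))
go(510,-80,404,8)
E
```

```text
hatch ((506.39019775390625, 24.69646453857422), (137.63214111328125, 173.11785888671875), 8.975459098815918)
handle [507.94989606  14.88931743] 8.486106504382947 77.901374797832
corners [[428.7, 78.1], [563.4, 98.2], [589.7, -47.5], [451.5, -69.1]]
Rpivot dot [523.62441112 -80.25519149 141.        ] inner end [524.04051183 -43.61139191 141.        ]
L inner end [491.91136282  73.15751416 141.        ] [493.97669458 103.52840791 141.        ]
t 4.08 tcp [499.2 -45.4 404.8] ytool deg 8.4 tilt [ 0. -0. -1.] q [-0.21  0.32  1.64 -0.    1.18 -0.36] F [0.8 0.6 0.4] w 91.3 0.0
SHIFT [-0.0448  0.007   0.001 ] TURN [0.     0.     0.0033] rows 0.9 0.1
```

Call:
jog_arm(
  moves=[
    [-0.052,0.024,0.04,0,0,0.087,0.6],
    [-0.052,0.024,0.08,0,0,0.087,0.6],
    [-0.052,0.024,0.114,0,0,0.087,0.5],
    [-0.052,0.024,0.114,0,0,0.087,0.5],
    [-0.052,0.024,0.114,0,0,0.087,0],
    [-0.052,0.024,0.114,0,0,0.087,0],
    [-0.052,0.024,0.114,0,0,0.087,0],
    [-0.052,0.024,0.114,0,0,0.087,0],
  ],
  squeeze=8,
)

```text
t: 4.75
tcp_pos: [524.4, -84.2, 313.9]
orientation: [0.72, 0.694, 0.0, 0.0]
contact_force: [-0.1, 0.8, -0.3]
width: 40.8
finger_force: 0.0
```

```bash
python3 - <<'E'
from h import *
st(); f=cam("wrist"); save(f,"wrist2"); st()
E
```

```text
t 4.75 tcp [524.4 -84.2 313.9] ytool deg -2.08 tilt [ 0. -0. -1.] q [-0.27  0.48  1.68  0.    0.98 -0.24] F [-0.1  0.8 -0.3] w 40.8 0.0
t 4.8 tcp [524.4 -84.2 313.9] ytool deg -2.08 tilt [ 0.001 -0.    -1.   ] q [-0.27  0.48  1.68  0.    0.98 -0.24] F [ 0.7 -0.5  0.1] w 36.8 0.0
```

View pics/wrist2.png

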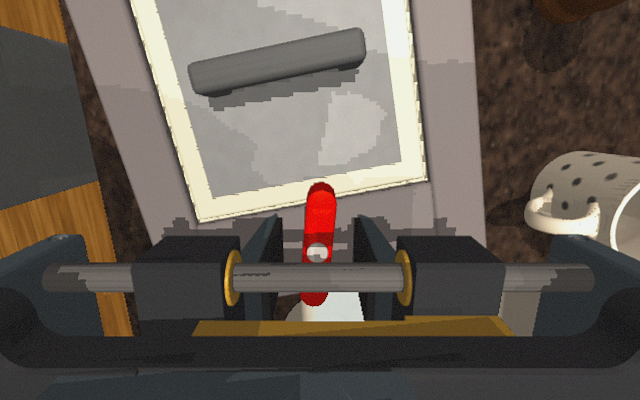

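The button is centred between the fingers, with its pivot at (317,251) and the bar vertical in the image. Next I close and turn it.

Call:
jog_arm(
  moves=[
    [0,0,0,0,0,0,0],
    [0,0,0,0,0,0,0],
    [0,0,0,0,0,0,0],
    [0,0,0,0,0,0,0],
    [0,0,0,0,0,0.06,0],
    [0,0,0,0,0,0.12,0],
    [0,0,0,0,0,0.18,0],
    [0,0,0,0,0,0.24,0],
  ],
)

```text
t: 5.47
tcp_pos: [523.3, -84.2, 313.5]
orientation: [0.871, 0.492, -0.001, -0.001]
contact_force: [-11.3, 1.3, 12.2]
width: 15.7
finger_force: 8.0
```

Call:
jog_arm(
  moves=[
    [0,0,0,0,0,0.06,0],
    [0,0,0,0,0,0.12,0],
    [0,0,0,0,0,0.18,0],
    [0,0,0,0,0,0.24,0],
    [0,0,0,0,0,0.3,0],
    [0,0,0,0,0,0.36,0],
    [0,0,0,0,0,0.36,0],
    [0,0,0,0,0,0.36,0.45],
  ],
)

```text
t: 6.13
tcp_pos: [523.6, -83.8, 313.2]
orientation: [0.99, 0.139, -0.001, -0.001]
contact_force: [-0.4, -0.3, -0.6]
width: 20.6
finger_force: 0.0
```

```bash
python3 - <<'E'
from h import *
go(495.5,105,380,-4)
E
```

```text
t 6.13 tcp [523.6 -83.8 313.2] ytool deg -74.02 tilt [-0.002  0.001 -1.   ] q [-0.27  0.48  1.69  0.    0.98  1.02] F [-0.4 -0.3 -0.6] w 20.6 0.0
SHIFT [ 0.0311 -0.2367 -0.0831] TURN [-1.200e-03  2.000e-04 -5.835e-01] rows 4.8 9.8
```

Call:
jog_arm(
  moves=[
    [0,0,-0.05,0,0,-0.06,0.5],
    [0.031,-0.05,-0.083,0,0,-0.12,0.5],
    [0.031,-0.1,-0.083,0,0,-0.18,0.5],
    [0.031,-0.15,-0.083,0,0,-0.24,0.5],
    [0.031,-0.2,-0.083,0,0,-0.3,0.5],
    [0.031,-0.237,-0.083,0,0,-0.36,0.5],
    [0.031,-0.237,-0.083,0,0,-0.42,0.5],
    [0.031,-0.237,-0.083,0,0,-0.48,0.5],
  ],
)

```text
t: 6.8
tcp_pos: [495.2, 106.6, 380.1]
orientation: [0.799, 0.601, 0.0, 0.0]
contact_force: [0.3, 0.1, 0.2]
width: 45.8
finger_force: 0.0
```

```bash
python3 - <<'E'
from h import *
go(495.5,105,314,-4)
f=cam("wrist")
h=cv2.cvtColor(f["pixels"],cv2.COLOR_RGB2HSV); m=(((h[...,0]<8)|(h[...,0]>172))&(h[...,1]>170)&(h[...,2]>100)).astype(np.uint8)
for d in viewer.tip_of(f,"button_left_pivot")[:2]: print(d["conf"],onplane(f,d["position"],141))
n,l,s,c=cv2.connectedComponentsWithStats(m)
for i in range(1,n):
    if s[i,4]>150:
        ys,xs=np.nonzero(l==i); P=np.array([onplane(f,(x,y),141)[:2] for x,y in zip(xs,ys)],np.float32); print(s[i],cv2.minAreaRect(P),cv2.boxPoints(cv2.minAreaRect(P)).round().tolist())
E
```

```text
t 6.8 tcp [495.2 106.6 380.1] ytool deg -16.11 tilt [ 0.  0. -1.] q [0.09 0.36 1.67 0.   1.12 0.38] F [0.3 0.1 0.2] w 45.8 0.0
SHIFT [-0.0018  0.0009  0.0826] TURN [ 2.000e-04 -1.000e-04 -1.009e-01] rows 1.6 1.7
0.75 [494.96205848 106.11636615 141.        ]
[ 299  169   35   89 1605] ((494.2575378417969, 106.7933349609375), (69.28133392333984, 15.839092254638672), 85.93270111083984) [[484.0, 73.0], [500.0, 72.0], [505.0, 141.0], [489.0, 142.0]]
```

Call:
jog_arm(
  moves=[
    [0,0,0.03,0,0,-0.06,0.5],
    [0,0,0.083,0,0,-0.101,0.4],
    [0,0,0.083,0,0,-0.101,0.3],
    [0,0,0.083,0,0,-0.101,0],
    [0,0,0.083,0,0,-0.101,0],
    [0,0,0.083,0,0,-0.101,0],
    [0,0,0.083,0,0,-0.101,0],
    [0,0,0.083,0,0,-0.041,0],
  ],
)

```text
t: 7.57
tcp_pos: [494.7, 104.5, 313.5]
orientation: [0.775, 0.631, -0.001, -0.001]
contact_force: [-9.5, 1.5, -0.3]
width: 15.5
finger_force: 8.0
```

Call:
jog_arm(
  moves=[
    [0,0,0,0,0,0.06,0],
    [0,0,0,0,0,0.12,0],
    [0,0,0,0,0,0.18,0],
    [0,0,0,0,0,0.24,0],
    [0,0,0,0,0,0.3,0],
    [0,0,0,0,0,0.36,0],
    [0,0,0,0,0,0.42,0],
    [0,0,0,0,0,0.48,0],
  ],
)

```text
t: 8.23
tcp_pos: [493.9, 105.1, 313.5]
orientation: [0.984, 0.178, -0.002, -0.001]
contact_force: [-13.8, 11.4, 4.9]
width: 15.8
finger_force: 8.0
```

```bash
python3 - <<'E'
from h import *
go(509.5,11,375,-81.4)
E
```

```text
t 8.23 tcp [493.9 105.1 313.5] ytool deg -69.55 tilt [-0.005  0.001 -1.   ] q [0.09 0.45 1.74 0.   0.96 1.3 ] F [-13.8  11.4   4.9] w 15.8 8.0
SHIFT [-0.0232  0.1167 -0.0772] TURN [-0.0012  0.0021  0.0988] rows 2.7 1.7
```

Call:
jog_arm(
  moves=[
    [0,0,0,0,0,0.02,0.3],
    [0,0,0,0,0,0.02,0.4],
    [0,0,-0.04,0,0,0.04,0.6],
    [-0.01,0.06,-0.077,0,0,0.08,0.8],
    [-0.023,0.117,-0.077,0,0,0.098,0.9],
    [-0.023,0.117,-0.077,0,0,0.098,1],
    [-0.023,0.117,-0.077,0,0,0.098,1],
  ],
)

```text
t: 8.82
tcp_pos: [513.1, 7.3, 376.6]
orientation: [0.997, 0.079, 0.002, 0.001]
contact_force: [-0.1, 0.2, -0.2]
width: 59.7
finger_force: 0.0
```

```bash
python3 - <<'E'
from h import *
f=cam("scene"); save(f,"scene1")
im=f["pixels"][150:290,190:430]; cv2.imwrite("pics/crop1.png",cv2.cvtColor(cv2.resize(im,None,fx=3,fy=3),cv2.COLOR_RGB2BGR))
go(509,11.2,314,-81.35)
f=cam("wrist")
for d in viewer.tip_of(f,"hatch_handle")[:2]: print(d["conf"],onplane(f,d["position"],146))
E
```

```text
t 8.87 tcp [512.6   8.8 376. ] ytool deg -80.89 tilt [ 0.002 -0.    -1.   ] q [-0.1   0.37  1.66 -0.    1.11  1.31] F [-0.2 -0.3 -0.3] w 64.2 0.0
SHIFT [-0.0041 -0.0037  0.0774] TURN [ 0.0003 -0.0008  0.0038] rows 1.5 0.1
```

View pics/crop1.png

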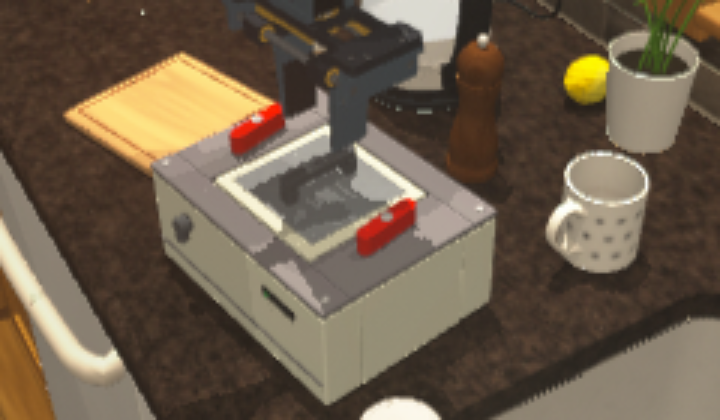

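Both buttons now lie across the hatch ends, at crop (258,128) and (387,225), clear of the hatch. The fingers straddle the handle.

Call:
jog_arm(
  moves=[
    [-0.004,-0.004,0.03,0,0,0.004,1],
    [-0.004,-0.004,0.06,0,0,0.004,0.8],
    [-0.004,-0.004,0.0775,0,0,0.004,0.6],
    [-0.004,-0.004,0.0775,0,0,0.004,0],
    [-0.004,-0.004,0.0775,0,0,0.004,0],
    [-0.004,-0.004,0.0775,0,0,0.004,0],
    [-0.004,-0.004,0.0775,0,0,0.004,0],
    [-0.004,-0.004,0.0775,0,0,0.004,0],
  ],
  squeeze=25,
)

```text
t: 9.63
tcp_pos: [508.8, 13.4, 314.0]
orientation: [0.997, 0.077, 0.001, 0.0]
contact_force: [0.6, -0.3, 0.1]
width: 37.8
finger_force: 0.0
```

Call:
jog_arm(
  moves=[
    [0,0,0,0,0,0,0],
    [0,0,0,0,0,0,0],
    [0,0,0,0,0,0,0],
  ],
)

```text
t: 9.88
tcp_pos: [508.5, 13.2, 313.4]
orientation: [0.997, 0.076, 0.0, 0.0]
contact_force: [0.2, -0.5, 0.2]
width: 17.3
finger_force: 0.0
```

```bash
python3 - <<'E'
from h import *
st()
for c in ("scene","side"):
    f=cam(c)
    for n in ("board",):
        for d in viewer.tip_of(f,n)[:1]: print(d["conf"],d["position"],onplane(f,d["position"],0))
        for d in viewer.recognise(f,n)[:1]: print(d)
    if c=="scene": print([onplane(f,p,15).round(1) for p in [(250.7,167.3),(212,188.3),(240.7,207)]])
    h=cv2.cvtColor(f["pixels"],cv2.COLOR_RGB2HSV)
    r=[int(v) for v in viewer.recognise(f,"board")[0]["rect"]] if viewer.recognise(f,"board") else [200,150,300,230]
    print(r); m=((h[...,0]>10)&(h[...,0]<24)&(h[...,1]>80)&(h[...,2]>140)).astype(np.uint8); k=np.zeros_like(m); k[r[1]-3:r[3]+3,r[0]-3:r[2]+3]=m[r[1]-3:r[3]+3,r[0]-3:r[2]+3]
    ys,xs=np.nonzero(k); P=np.array([onplane(f,(x,y),15)[:2] for x,y in zip(xs,ys)],np.float32); print(len(P),cv2.minAreaRect(P))
E
```

```text
t 9.88 tcp [508.5  13.2 313.4] ytool deg -81.24 tilt [ 0. -0. -1.] q [-0.09  0.45  1.74  0.    0.95  1.33] F [ 0.2 -0.5  0.2] w 17.3 0.0
0.64 [249.5, 192.4] [489.1835604  318.61915436   0.        ]
{'rect': [213.1, 173.2, 276.8, 205.2], 'conf': 0.61}
[array([550.2, 444.4,  15. ]), array([382.1, 389. ,  15. ]), array([425.9, 238.9,  15. ])]
[213, 173, 276, 205]
1345 ((486.9345703125, 342.03582763671875), (183.70347595214844, 170.20050048828125), 15.627037048339844)
0.91 [259.3, 207.9] [493.55019782 338.77134058   0.        ]
{'rect': [229.3, 191.2, 282.9, 222.8], 'conf': 0.69}
[229, 191, 282, 222]
788 ((488.62078857421875, 338.98590087890625), (186.2361602783203, 187.03672790527344), 16.360748291015625)
```

Call:
jog_arm(
  moves=[
    [0,0,0,0,0,0,0],
    [0,0,0,0,0,0,0],
    [0,0,-0.01,0,0,0,0],
    [0,0,-0.025,0,0,0,0],
    [0,0,-0.045,0,0,0,0],
    [0,0,-0.065,0,0,0,0],
    [0,0,-0.08,0,0,0,0],
    [0,0,-0.08,0,0,0,0],
  ],
)

```text
t: 11.05
tcp_pos: [508.9, 13.3, 379.5]
orientation: [0.997, 0.076, 0.002, 0.0]
contact_force: [1.3, -0.0, -1.3]
width: 13.5
finger_force: 25.0
```

```bash
python3 - <<'E'
from h import *
go(488,338,377,-78)
E
```

```text
t 11.05 tcp [508.9  13.3 379.5] ytool deg -81.24 tilt [ 0.003 -0.    -1.   ] q [-0.09  0.36  1.66  0.    1.12  1.33] F [ 1.3 -0.  -1.3] w 13.5 25.0
SHIFT [ 0.036  -0.4051  0.0029] TURN [ 0.0004 -0.0015 -0.027 ] rows 7.8 0.5
```

Call:
jog_arm(
  moves=[
    [0.002,-0.02,0,0,0,0,0],
    [0.006,-0.06,0,0,0,-0.01,0],
    [0.01,-0.11,0,0,0,-0.02,0],
    [0.014,-0.16,0,0,0,-0.027,0],
    [0.019,-0.21,0,0,0,-0.027,0],
    [0.023,-0.26,0,0,0,-0.027,0],
    [0.028,-0.31,0,0,0,-0.027,0],
    [0.032,-0.36,0,0,0,-0.027,0],
  ],
)

```text
t: 11.72
tcp_pos: [489.2, 303.8, 376.4]
orientation: [0.995, 0.105, -0.0, 0.0]
contact_force: [0.9, 0.6, -2.3]
width: 13.7
finger_force: 25.0
```

Call:
jog_arm(
  moves=[
    [0.003,-0.035,0,0,0,0,0],
    [0.004,-0.045,0.01,0,0,0,0],
    [0.004,-0.045,0.04,0,0,0,0],
    [0.004,-0.045,0.08,0,0,0,0],
    [0.004,-0.045,0.12,0,0,0,0],
    [0.004,-0.045,0.15,0,0,0,0],
    [0.004,-0.045,0.17,0,0,0,0],
    [0.004,-0.045,0.175,0,0,0,0],
  ],
)

```text
t: 12.38
tcp_pos: [484.5, 336.9, 233.7]
orientation: [0.995, 0.104, -0.003, 0.001]
contact_force: [-0.2, -1.0, -2.0]
width: 13.7
finger_force: 25.0
```

```bash
python3 - <<'E'
from h import *
go(488,338,219,-78)
f=cam("scene"); im=f["pixels"][110:250,170:390]; cv2.imwrite("pics/crop2.png",cv2.cvtColor(cv2.resize(im,None,fx=3,fy=3),cv2.COLOR_RGB2BGR))
E
```

```text
t 12.38 tcp [484.5 336.9 233.7] ytool deg -78.01 tilt [-0.005 -0.003 -1.   ] q [ 0.51  0.66  1.6  -0.    0.89  1.87] F [-0.2 -1.  -2. ] w 13.7 25.0
SHIFT [ 0.0046 -0.0005  0.0183] TURN [ 0.0008  0.0025 -0.0001] rows 0.4 0.0
```

View pics/crop2.png

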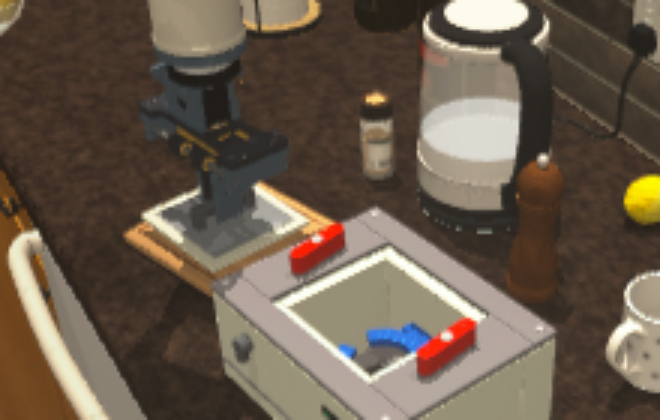

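The hatch hangs level over the board, at crop (225,225). The unit is open and the blue collar shows at (390,345).

Call:
jog_arm(
  moves=[
    [0.003,0,0.008,0,0,0,0],
    [0.004,0,0.014,0,0,0,0],
    [0.004,0,0.018,0,0,0,0],
    [0.004,0,0.019,0,0,0,0],
    [0.004,0,0.019,0,0,0,0],
  ],
)

```text
t: 12.85
tcp_pos: [488.7, 338.4, 222.1]
orientation: [0.995, 0.105, 0.0, -0.0]
contact_force: [-0.8, -0.0, -2.1]
width: 13.6
finger_force: 25.0
```

Call:
jog_arm(
  moves=[
    [0,0,0,0,0,0,1],
    [0,0,0,0,0,0,1],
    [0,0,0,0,0,0,1],
    [0,0,0,0,0,0,1],
    [0,0,-0.04,0,0,0,1],
    [0,0,-0.09,0,0,0,1],
    [0,0,-0.14,0,0,0,1],
    [0,0,-0.19,0,0,0,1],
  ],
)

```text
t: 13.52
tcp_pos: [488.4, 338.2, 375.8]
orientation: [0.995, 0.105, -0.0, 0.0]
contact_force: [1.6, 0.9, -0.0]
width: 64.3
finger_force: 0.0
```

```bash
python3 - <<'E'
from h import *
go(440,-330,400,8)
E
```

```text
t 13.52 tcp [488.4 338.2 375.8] ytool deg -78.0 tilt [-0. -0. -1.] q [0.51 0.48 1.46 0.   1.2  1.87] F [ 1.6  0.9 -0. ] w 64.3 0.0
SHIFT [-0.2329  0.8044 -0.0301] TURN [-1.000e-04  2.000e-04 -7.166e-01] rows 16.1 12.0
```

Call:
jog_arm(
  moves=[
    [-0.12,0.49,-0.035,0,0,-0.06,1],
    [-0.12,0.49,-0.035,0,0,-0.12,1],
    [-0.12,0.49,-0.035,0,0,-0.18,1],
    [-0.12,0.49,-0.035,0,0,-0.24,1],
    [-0.12,0.49,-0.035,0,0,-0.3,1],
    [-0.12,0.49,-0.035,0,0,-0.36,1],
    [-0.12,0.49,-0.035,0,0,-0.42,1],
    [-0.12,0.49,-0.035,0,0,-0.48,1],
  ],
)

```text
t: 14.18
tcp_pos: [480.3, 45.8, 394.5]
orientation: [0.855, 0.518, 0.0, 0.0]
contact_force: [0.3, 0.2, -0.1]
width: 91.5
finger_force: 0.0
```

```bash
python3 - <<'E'
from h import *
go(508,-70,404,8.6)
E
```

```text
t 14.18 tcp [480.3  45.8 394.5] ytool deg -27.61 tilt [ 0.001 -0.    -1.   ] q [-0.03  0.31  1.7  -0.    1.13  0.45] F [ 0.3  0.2 -0.1] w 91.5 0.0
SHIFT [-0.1122  0.0978 -0.0118] TURN [ 3.000e-04 -0.000e+00 -3.018e-01] rows 2.9 5.1
```

Call:
jog_arm(
  moves=[
    [-0.112,0.098,-0.012,0,0,-0.302,1],
    [-0.112,0.098,-0.012,0,0,-0.302,1],
    [-0.112,0.098,-0.012,0,0,-0.302,1],
    [-0.112,0.098,-0.012,0,0,-0.302,1],
    [-0.112,0.098,-0.012,0,0,-0.302,1],
    [-0.112,0.098,-0.012,0,0,-0.302,1],
    [-0.112,0.098,-0.012,0,0,-0.302,1],
  ],
)

```text
t: 14.77
tcp_pos: [508.0, -68.9, 403.9]
orientation: [0.653, 0.757, 0.0, 0.0]
contact_force: [-0.6, -0.9, -0.3]
width: 91.6
finger_force: 0.0
```

```bash
python3 - <<'E'
from h import *
f=cam("wrist"); save(f,"wrist3"); go(420,-480,404,8.6)
for d in viewer.tip_of(f,"collar")[:2]: print(d["conf"],d["position"],onplane(f,d["position"],52))
g=cam("scene")
for n,z in dict(collar=52,hatch=15,hatch_handle=51,cartridge=0,cartridge_grip=92).items():
    for d in viewer.tip_of(g,n)[:2]: print(n,round(d["conf"],2),d["position"],onplane(g,d["position"],z))
E
```

```text
t 14.82 tcp [507.9 -68.6 403.8] ytool deg 8.23 tilt [ 0. -0. -1.] q [-0.25  0.34  1.62 -0.    1.18 -0.39] F [0.  0.5 0.5] w 91.1 0.0
SHIFT [-4.932e-01 -1.824e-01 -2.000e-04] TURN [ 0.      0.     -0.0031] rows 10.1 0.1
0.58 [329.6, 103.2] [506.99313602  14.12039497  52.        ]
collar 0.7 [295.4, 232.7] [497.41370644   0.56735318  52.        ]
hatch 0.8 [246.3, 188.8] [481.39005432 323.92353752  15.        ]
hatch_handle 0.63 [246.1, 180.3] [483.90793072 321.10884992  51.        ]
cartridge 0.94 [351.1, 374.8] [ 408.40063417 -398.25024488    0.        ]
cartridge_grip 0.64 [352.5, 347.8] [ 409.71062339 -393.42096708   92.        ]
```

View pics/wrist3.png

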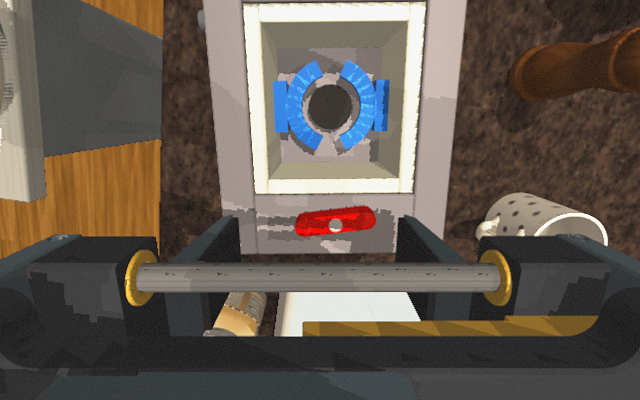

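The open unit shows the blue collar at (330,105) with slots at the top and bottom of the image. The right button is at (335,222), turned.

```bash
python3 - <<'E'
from h import *
f=cam("wrist"); st()
from scipy.optimize import least_squares
h=cv2.cvtColor(f["pixels"],cv2.COLOR_RGB2HSV)
m=((h[...,0]>95)&(h[...,0]<125)&(h[...,1]>120)).astype(np.uint8); m[200:]=0
n,l,s,c=cv2.connectedComponentsWithStats(m)
for i in range(1,n):
    if s[i,4]>40: print(s[i])
ys,xs=np.nonzero(m); P=np.array([onplane(f,(x,y),52)[:2] for x,y in zip(xs,ys)])
c0=np.array([508,13.])
for it in range(20):
    # inner radius and outer radius edges per angle (bins), within 26..50
    d=P-c0; a=np.arctan2(d[:,1],d[:,0]); r=np.hypot(*d.T); pts=[]
    for b in np.arange(-np.pi,np.pi,np.pi/30):
        k=(a>=b)&(a<b+np.pi/30)&(r<60)
        if k.sum()>3: pts.append(P[k][np.argmin(r[k])])
    pts=np.array(pts); q=least_squares(lambda v:np.hypot(pts[:,0]-v[0],pts[:,1]-v[1])-v[2],[*c0,30],loss="soft_l1"); c0=q.x[:2]
print("inner circle",q.x, np.abs(q.fun).mean())
d=P-c0; a=np.degrees(np.arctan2(d[:,1],d[:,0])); r=np.hypot(*d.T); k=(r>32)&(r<38)
H=np.histogram(a[k],72,(-180,180))[0]; print([(int(-180+5*i),int(v)) for i,v in enumerate(H) if v<4])
# hatch opening? centre from rim of opening at z118
g=((h[...,2]>225)&(h[...,1]<60)).astype(np.uint8)
E
```

```text
t 15.22 tcp [508.  -68.4 403.8] ytool deg 8.3 tilt [ 0. -0. -1.] q [-0.25  0.34  1.62 -0.    1.18 -0.4 ] F [-0.3  0.5  0.4] w 90.9 0.0
[ 273   61   50   89 2243]
[ 339   61   50   89 2271]
inner circle [508.4491519   11.26487635  29.97573259] 0.1656254575662092
[(-95, 0), (-90, 0), (-85, 0), (-80, 0), (-75, 0), (-70, 0), (85, 0), (90, 0), (95, 0), (100, 0), (105, 0), (110, 0)]
```

Call:
jog_arm(
  moves=[
    [-0.493,-0.182,0,0,0,-0.003,1],
    [-0.493,-0.182,0,0,0,-0.003,1],
    [-0.493,-0.182,0,0,0,-0.003,1],
    [-0.493,-0.182,0,0,0,-0.003,1],
    [-0.493,-0.182,0,0,0,-0.003,1],
    [-0.493,-0.182,0,0,0,-0.003,1],
    [-0.493,-0.182,0,0,0,-0.003,1],
    [-0.493,-0.182,0,0,0,-0.003,1],
  ],
)

```text
t: 15.88
tcp_pos: [438.2, -396.6, 403.8]
orientation: [0.652, 0.758, -0.0, 0.0]
contact_force: [0.8, -0.2, 0.2]
width: 91.0
finger_force: 0.0
```

```bash
python3 - <<'E'
from h import *
go(420,-480,404,8.6)
f=cam("wrist"); save(f,"wrist4")
for n,z in dict(cartridge=0,cartridge_grip=92,jar_honey=0).items():
    for d in viewer.tip_of(f,n)[:2]: print(n,round(d["conf"],2),d["position"],onplane(f,d["position"],z))
E
```

```text
t 15.88 tcp [ 438.2 -396.6  403.8] ytool deg 8.65 tilt [ 0. -0. -1.] q [-0.84  0.45  1.43 -0.    1.26 -0.99] F [ 0.8 -0.2  0.2] w 91.0 0.0
SHIFT [-0.0997 -0.0382 -0.0002] TURN [0.     0.     0.0004] rows 2.0 0.0
cartridge 0.83 [295.3, 168.8] [ 409.11141319 -395.03663088    0.        ]
jar_honey 0.62 [324.2, 51.9] [ 423.5609704  -258.08588632    0.        ]
```

View pics/wrist4.png

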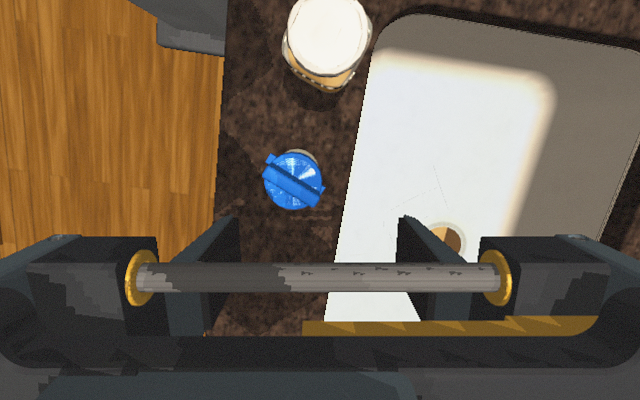

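The cartridge is centred near (293,180), with its grip bar running from (268,160) to (322,197) and the honey jar well above it at (327,40). I'll fit its pose by silhouette.

```bash
cat > fit.py <<'E'
from h import *
from scipy.optimize import minimize
def fitcart(f,x0,z0=0,win=None,show=None):
    h=cv2.cvtColor(f["pixels"],cv2.COLOR_RGB2HSV); m=((h[...,0]>95)&(h[...,0]<128)&(h[...,1]>110)&(h[...,2]>60)).astype(np.uint8)
    k=np.zeros_like(m); a,b,c,d=win; k[b:d,a:c]=m[b:d,a:c]; M=cv2.resize(k,None,fx=4,fy=4,interpolation=cv2.INTER_NEAREST)
    t=np.linspace(0,2*np.pi,60)
    def hull(pts,x,y,th):
        r=R.from_euler("z",th).as_matrix(); q=np.array([proj(f,r@p+[x,y,z0]) for p in pts])*4+1.5
        return cv2.convexHull(q.astype(np.float32)).astype(np.int32)
    cap=[np.array([30*np.cos(u),30*np.sin(u),z]) for u in t for z in (54,68)]
    bar=[np.array([i,j,z]) for i in(-30,30) for j in(-7,7) for z in(68,92)]
    def cost(v):
        I=np.zeros_like(M)
        for p in (cap,bar): cv2.fillConvexPoly(I,hull(p,*v[:2],v[2]),1)
        return float((I!=M).sum())
    best=min((minimize(cost,[*x0,th],method="Nelder-Mead",options=dict(initial_simplex=np.array([[*x0,th],[x0[0]+6,x0[1],th],[x0[0],x0[1]+6,th],[*x0,th+.2]]))) for th in np.arange(-1.5,1.6,.5)),key=lambda r:r.fun)
    print("fit",best.x[:2].round(2),"deg",round(np.degrees(best.x[2]),1),"cost",best.fun/M.sum()); return best.x
E
python3 - <<'E'
from fit import *
f=cam("wrist"); x=fitcart(f,(409,-396),win=(240,130,345,225))
a=np.degrees(x[2])
go(x[0],x[1],314,a+90)
go(x[0],x[1],252,a+90)
E
```

```text
fit [ 411.32 -396.52] deg -23.5 cost 0.482085396039604
t 16.13 tcp [ 439.  -394.5  403.5] ytool deg 8.63 tilt [-0.     0.001 -1.   ] q [-0.83  0.45  1.44  0.    1.26 -0.98] F [ 0.2  0.1 -0.1] w 91.0 0.0
SHIFT [ 0.0026 -0.0345  0.1119] TURN [ 1.000e-04 -3.000e-04 -4.826e-01] rows 2.2 8.1
t 16.13 tcp [ 439.  -394.5  403.5] ytool deg 8.63 tilt [-0.     0.001 -1.   ] q [-0.83  0.45  1.44  0.    1.26 -0.98] F [ 0.2  0.1 -0.1] w 91.0 0.0
SHIFT [ 0.0025 -0.0345  0.1894] TURN [ 1.000e-04 -3.000e-04 -4.826e-01] rows 3.7 8.1
```

```bash
python3 - <<'E'
from fit import *
f=cam("wrist"); h=cv2.cvtColor(f["pixels"],cv2.COLOR_RGB2HSV)
for y in range(148,214,4): print(y,[tuple(int(v) for v in h[y,x]) for x in range(258,332,9)])
E
```

```text
148 [(11, 110, 72), (10, 98, 94), (14, 99, 59), (8, 81, 63), (7, 89, 72), (11, 77, 56), (11, 102, 80), (11, 75, 68), (15, 99, 85)]
152 [(12, 99, 72), (12, 108, 97), (14, 101, 71), (10, 101, 58), (21, 58, 175), (24, 49, 155), (10, 88, 75), (9, 94, 73), (8, 73, 63)]
156 [(13, 109, 84), (14, 128, 100), (9, 100, 66), (107, 214, 187), (107, 196, 222), (111, 101, 124), (8, 112, 50), (11, 90, 79), (12, 106, 48)]
160 [(11, 86, 83), (106, 199, 235), (106, 208, 228), (106, 186, 234), (96, 37, 243), (107, 200, 216), (22, 58, 167), (9, 98, 81), (6, 77, 66)]
164 [(14, 97, 63), (106, 199, 238), (106, 221, 230), (90, 4, 246), (50, 3, 247), (98, 61, 248), (107, 200, 168), (11, 92, 78), (13, 81, 66)]
168 [(11, 95, 67), (106, 231, 178), (107, 90, 130), (30, 8, 247), (28, 13, 247), (100, 62, 243), (107, 199, 218), (10, 95, 67), (16, 133, 50)]
172 [(18, 111, 60), (105, 185, 237), (107, 215, 145), (28, 14, 255), (30, 7, 247), (104, 125, 242), (107, 175, 226), (14, 106, 58), (179, 86, 62)]
176 [(16, 105, 46), (106, 199, 232), (105, 185, 243), (107, 206, 119), (30, 2, 248), (106, 147, 236), (26, 15, 247), 
[... 616 characters left out ...]
, 53)]
196 [(7, 79, 68), (108, 187, 138), (99, 82, 245), (38, 4, 248), (106, 221, 207), (107, 203, 215), (107, 202, 196), (13, 112, 73), (8, 89, 57)]
200 [(11, 90, 68), (14, 90, 65), (30, 5, 251), (90, 6, 244), (21, 7, 243), (107, 207, 212), (107, 198, 216), (14, 89, 80), (11, 101, 78)]
204 [(10, 111, 60), (7, 95, 70), (106, 205, 240), (90, 4, 248), (26, 7, 247), (108, 170, 165), (107, 198, 213), (6, 88, 61), (8, 87, 82)]
208 [(11, 95, 43), (14, 95, 59), (23, 85, 48), (105, 213, 240), (107, 208, 223), (107, 208, 226), (107, 212, 186), (16, 102, 55), (11, 99, 75)]
212 [(174, 71, 50), (12, 82, 56), (13, 76, 47), (8, 106, 53), (117, 50, 46), (8, 78, 49), (9, 82, 59), (8, 94, 60), (11, 106, 53)]
```

```bash
sed -i 's/^    k=np.zeros_like(m);.*/&\n    cs=cv2.findContours(k,cv2.RETR_EXTERNAL,cv2.CHAIN_APPROX_NONE)[0]; k=np.zeros_like(m); cv2.drawContours(k,[max(cs,key=cv2.contourArea)],-1,1,-1); M=cv2.resize(k,None,fx=4,fy=4,interpolation=cv2.INTER_NEAREST)/' fit.py
python3 - <<'E'
from fit import *
f=cam("wrist"); x=fitcart(f,(409,-396),win=(240,130,345,225))
a=np.degrees(x[2])
go(x[0],x[1],314,a+90)
print([onplane(f,p,92)[:2] for p in [(267.5,160),(321.5,196.5)]])
E
```

```text
fit [ 411.48 -396.79] deg -22.3 cost 0.06316797292483078
t 16.23 tcp [ 439.4 -393.6  403.8] ytool deg 8.73 tilt [-0.  0. -1.] q [-0.83  0.44  1.44  0.    1.26 -0.98] F [-0.6  0.9 -0.6] w 91.2 0.0
SHIFT [ 0.0013 -0.035   0.1122] TURN [ 1.000e-04 -2.000e-04 -4.916e-01] rows 2.3 8.2
[array([ 387.45539771, -371.06554447]), array([ 442.81759371, -398.22332835])]
```

Call:
jog_arm(
  moves=[
    [0.001,-0.035,0.02,0,0,-0.06,1],
    [0.001,-0.035,0.04,0,0,-0.12,1],
    [0.001,-0.035,0.06,0,0,-0.18,1],
    [0.001,-0.035,0.08,0,0,-0.24,1],
    [0.001,-0.035,0.1,0,0,-0.3,1],
    [0.001,-0.035,0.112,0,0,-0.36,1],
    [0.001,-0.035,0.112,0,0,-0.42,1],
    [0.001,-0.035,0.112,0,0,-0.48,1],
  ],
)

```text
t: 16.9
tcp_pos: [411.7, -396.7, 313.6]
orientation: [0.204, 0.979, 0.0, -0.001]
contact_force: [0.6, -0.0, 0.0]
width: 91.0
finger_force: 0.0
```

Call:
jog_arm(
  moves=[
    [0,0,0,0,0,-0.012,1],
    [0,0,0,0,0,-0.012,1],
  ],
)

```text
t: 17.07
tcp_pos: [411.8, -397.0, 314.3]
orientation: [0.194, 0.981, 0.0, 0.0]
contact_force: [-0.2, 0.4, -0.7]
width: 91.1
finger_force: 0.0
```

```bash
python3 - <<'E'
from fit import *
f=cam("wrist"); save(f,"wrist5")
go(411.5,-396.8,263,67.7)
h=cv2.cvtColor(f["pixels"],cv2.COLOR_RGB2HSV); m=((h[...,0]>95)&(h[...,0]<128)&(h[...,1]>110)&(h[...,2]>60)).astype(np.uint8)
print(cv2.boundingRect(m))
E
```

```text
t 17.12 tcp [ 411.8 -397.1  314.4] ytool deg 67.43 tilt [ 0. -0. -1.] q [-0.87  0.52  1.58  0.    1.04 -2.05] F [-0.   0.   0.3] w 91.4 0.0
SHIFT [0.0004 0.0002 0.0642] TURN [-0.      0.0001 -0.0022] rows 1.2 0.0
(281, 156, 79, 107)
```

View pics/wrist5.png

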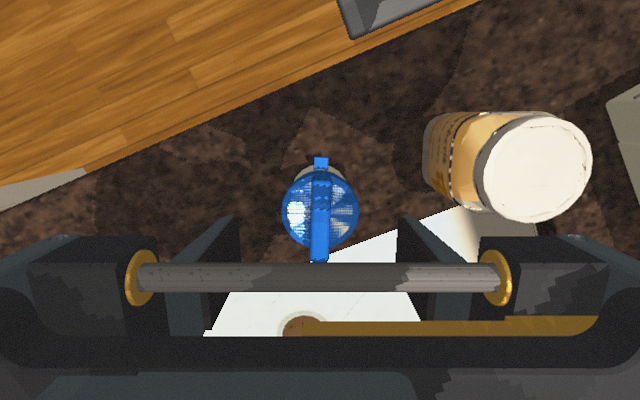

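The bar is vertical in the image at column 320, centred between the fingers, and the honey jar is well clear.

Call:
jog_arm(
  moves=[
    [0,0,0.02,0,0,-0.002,1],
    [0,0,0.045,0,0,-0.002,0.8],
    [0,0,0.064,0,0,-0.002,0.6],
    [0,0,0.064,0,0,-0.002,0.3],
    [0,0,0.064,0,0,-0.002,0],
    [0,0,0.064,0,0,-0.002,0],
    [0,0,0.064,0,0,-0.002,0],
    [0,0,0.064,0,0,-0.002,0],
  ],
  squeeze=40,
)

```text
t: 17.78
tcp_pos: [411.5, -398.2, 263.9]
orientation: [0.194, 0.981, -0.0, 0.001]
contact_force: [0.9, -0.1, 0.2]
width: 47.5
finger_force: 0.0
```

Call:
jog_arm(
  moves=[
    [0,0,0,0,0,0,0],
    [0,0,0,0,0,0,0],
    [0,0,0,0,0,0,0],
    [0,0,0,0,0,0,0],
    [0,0,-0.02,0,0,0,0],
    [0,0,-0.06,0,0,0,0],
    [0,0,-0.1,0,0,0,0],
    [0,0,-0.15,0,0,0,0],
  ],
)

```text
t: 18.45
tcp_pos: [410.8, -397.6, 382.8]
orientation: [0.194, 0.981, 0.001, -0.001]
contact_force: [1.1, -0.9, -1.9]
width: 13.2
finger_force: 40.0
```

```bash
python3 - <<'E'
from fit import *
f=cam("wrist"); s,M=st(); save(f,"wrist6")
# bar far end in tool coordinates at z = grip height: compare at wrist5 pose
T=np.array(f["tool_from_camera"])
def toolx(px,depth):
    d=np.linalg.inv(np.array(f["mtx"]))@np.array([px[0],px[1],1.])*[1,-1,-1]; d=T[:3,:3]@d; return T[:3,3]+d*(depth-T[2,3])/d[2]
print("wrist5 far end",toolx((320.5,156.5),314.4-92),"near",toolx((319,263),314.4-92))
h=cv2.cvtColor(f["pixels"],cv2.COLOR_RGB2HSV); m=((h[...,0]>95)&(h[...,0]<128)&(h[...,1]>110)&(h[...,2]>60)).astype(np.uint8)
b=cv2.boundingRect(m); print(b,"far end now",toolx((320,b[1]),263-92))
go(508.45,11.3,430,8.65)
E
```

```text
t 18.5 tcp [ 412.  -398.8  391.3] ytool deg 67.66 tilt [ 0.005 -0.006 -1.   ] q [-0.87  0.43  1.5  -0.    1.21 -2.05] F [ 3.3 -2.9  9.3] w 13.5 40.0
wrist5 far end [ 46.42782744   0.7984695  222.4       ] near [-2.92414564e+01  1.04136128e-03  2.22400000e+02]
(273, 164, 92, 99) far end now [4.96372484e+01 1.44952182e-01 1.71000000e+02]
t 18.5 tcp [ 412.  -398.8  391.3] ytool deg 67.66 tilt [ 0.005 -0.006 -1.   ] q [-0.87  0.43  1.5  -0.    1.21 -2.05] F [ 3.3 -2.9  9.3] w 13.5 40.0
SHIFT [ 0.0829  0.5198 -0.0507] TURN [1.000e-04 3.800e-03 4.918e-01] rows 10.1 8.2
```

```bash
python3 - <<'E'
from fit import *
f=cam("wrist"); s,M=st(); T=np.array(f["tool_from_camera"])
def toolx(px,depth):
    d=np.linalg.inv(np.array(f["mtx"]))@np.array([px[0],px[1],1.])*[1,-1,-1]; d=T[:3,:3]@d; return (T[:3,3]+d*(depth-T[2,3])/d[2]).round(1)
print("before: lug outer",toolx((320.5,156.2),284.4))
h=cv2.cvtColor(f["pixels"],cv2.COLOR_RGB2HSV); m=((h[...,0]>95)&(h[...,0]<128)&(h[...,1]>110)&(h[...,2]>60))
rows=[(int(y),int(np.nonzero(m[y])[0].min()),int(np.nonzero(m[y])[0].max()),int(m[y].sum())) for y in range(160,265,3) if m[y].any()]; print(rows)
b=cv2.boundingRect(m.astype(np.uint8)); print(b,"lug outer if row",b[1],toolx((320,b[1]),234),"cap far edge",toolx((320,b[1]),234-38))
go(508.45,11.3,430,8.65)
E
```

```text
t 18.55 tcp [ 412.1 -399.   388.5] ytool deg 67.66 tilt [ 0.006 -0.007 -1.   ] q [-0.87  0.44  1.5   0.    1.2  -2.05] F [ 0.7 -1.1 -2.4] w 13.6 40.0
before: lug outer [ 38.4   1.3 284.4]
[(166, 311, 327, 17), (169, 311, 327, 17), (172, 311, 327, 17), (175, 312, 326, 15), (178, 312, 326, 15), (181, 312, 325, 12), (184, 303, 334, 32), (187, 298, 340, 43), (190, 294, 343, 50), (193, 289, 347, 59), (196, 286, 350, 58), (199, 283, 353, 54), (202, 281, 355, 49), (205, 280, 357, 52), (208, 278, 358, 55), (211, 277, 360, 55), (214, 275, 361, 53), (217, 274, 362, 45), (220, 274, 362, 39), (223, 273, 363, 39), (226, 273, 363, 38), (229, 273, 364, 39), (232, 273, 363, 38), (235, 274, 363, 37), (238, 306, 330, 25), (241, 306, 330, 25), (244, 306, 330, 25), (247, 306, 330, 25), (250, 306, 330, 25), (253, 306, 329, 24), (256, 306, 329, 24), (259, 306, 329, 24), (262, 307, 329, 23)]
(273, 164, 92, 99) lug outer if row 164 [ 39.7   0.6 234. ] cap far edge [ 45.7   0.3 196. ]
t 18.55 tcp [ 412.1 -399.   388.5] ytool deg 67.66 tilt [ 0.006 -0.007 -1.   ] q [-0.87  0.44  1.5   0.    1.2  -2.05] F [ 0.7 -1.1 -2.4] w 13.6 40.0
SHIFT [ 0.0831  0.5199 -0.0546] TURN [1.000e-04 4.400e-03 4.917e-01] rows 10.2 8.2
```

View pics/wrist6.png

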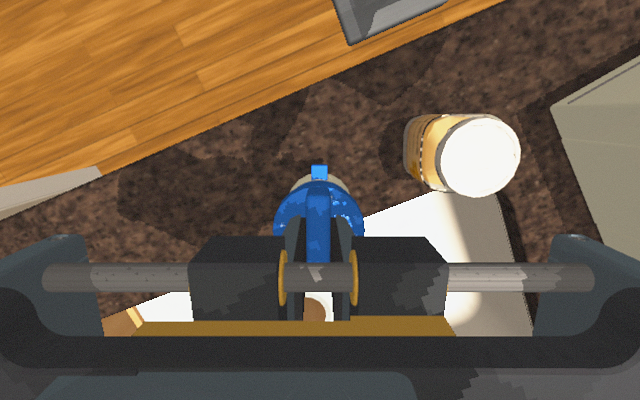

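The cartridge is held straight, with the bar at column 318 and a lug showing at (320,166). I make it about 2 mm off centre along tool x, and I'll compensate for that. Now carrying it over the unit.

Call:
jog_arm(
  moves=[
    [0.003,0.02,-0.03,0,0.004,0.06,0],
    [0.011,0.07,-0.054,0,0.004,0.12,0],
    [0.019,0.12,-0.054,0,0.004,0.18,0],
    [0.027,0.17,-0.054,0,0.004,0.24,0],
    [0.035,0.22,-0.054,0,0.004,0.3,0],
    [0.043,0.27,-0.054,0,0.004,0.36,0],
    [0.051,0.32,-0.054,0,0.004,0.42,0],
    [0.059,0.37,-0.054,0,0.004,0.48,0],
  ],
)

```text
t: 19.22
tcp_pos: [474.0, -131.5, 425.6]
orientation: [0.605, 0.796, 0.001, -0.004]
contact_force: [1.7, 0.2, -2.4]
width: 13.7
finger_force: 40.0
```

```bash
python3 - <<'E'
from fit import *
go(508.3,9.4,430,8.65)
E
```

```text
t 19.22 tcp [ 474.  -131.5  425.6] ytool deg 15.57 tilt [-0.006  0.006 -1.   ] q [-0.39  0.29  1.63  0.    1.23 -0.67] F [ 1.7  0.2 -2.4] w 13.7 40.0
SHIFT [ 0.1582  0.0885 -0.0046] TURN [-0.0022 -0.0036  0.0577] rows 3.5 1.0
```

Call:
jog_arm(
  moves=[
    [0.04,0.02,0,0,0,0.02,0],
    [0.09,0.05,0,0,0,0.04,0],
    [0.13,0.075,0,0,0,0.058,0],
    [0.158,0.089,0,0,0,0.058,0],
    [0.158,0.089,0,0,0,0.058,0],
    [0.158,0.089,0,0,0,0.058,0],
    [0.158,0.089,0,0,0,0.058,0],
  ],
)

```text
t: 19.8
tcp_pos: [507.9, 7.5, 426.3]
orientation: [0.65, 0.76, 0.0, -0.004]
contact_force: [0.5, -0.1, -2.7]
width: 13.3
finger_force: 40.0
```

```bash
python3 - <<'E'
from fit import *
go(508.3,9.4,330,8.65)
f=cam("wrist"); T=np.array(f["tool_from_camera"])
go(508.3,9.4,330,8.65)
h=cv2.cvtColor(f["pixels"],cv2.COLOR_RGB2HSV); m=((h[...,0]>95)&(h[...,0]<128)&(h[...,1]>110)&(h[...,2]>60))
print([(int(y),int(np.nonzero(m[y])[0].min()),int(np.nonzero(m[y])[0].max()),int(m[y].sum())) for y in range(90,265,5) if m[y].any()])
E
```

```text
t 19.8 tcp [507.9   7.5 426.3] ytool deg 8.96 tilt [-0.006  0.006 -1.   ] q [-0.1   0.31  1.6   0.01  1.24 -0.26] F [ 0.5 -0.1 -2.7] w 13.3 40.0
SHIFT [0.0014 0.0015 0.1204] TURN [-0.0025 -0.0032  0.0026] rows 2.3 0.1
t 19.85 tcp [507.8   7.1 426.4] ytool deg 8.91 tilt [-0.006  0.006 -1.   ] q [-0.11  0.31  1.6   0.01  1.24 -0.26] F [ 0.4 -0.1 -2.3] w 13.5 40.0
SHIFT [0.0019 0.0016 0.1205] TURN [-0.0025 -0.0032  0.0021] rows 2.3 0.1
[(140, 305, 338, 8), (145, 297, 346, 29), (150, 292, 351, 44), (155, 273, 370, 60), (160, 271, 372, 59), (165, 271, 372, 73), (170, 271, 371, 65), (175, 271, 371, 66), (180, 271, 371, 50), (185, 271, 371, 85), (190, 272, 371, 93), (195, 272, 370, 94), (200, 283, 354, 72), (205, 280, 357, 78), (210, 278, 359, 82), (215, 275, 362, 80), (220, 274, 363, 55), (225, 274, 363, 52), (230, 273, 364, 49), (235, 274, 363, 41), (240, 306, 330, 25), (245, 306, 330, 25), (250, 306, 329, 24), (255, 306, 329, 24), (260, 306, 329, 24)]
```

Call:
jog_arm(
  moves=[
    [0.002,0.0015,0.02,-0.0025,-0.0032,0.002,0],
    [0.002,0.0015,0.05,-0.0025,-0.0032,0.002,0],
    [0.002,0.0015,0.08,-0.0025,-0.0032,0.002,0],
    [0.002,0.0015,0.11,-0.0025,-0.0032,0.002,0],
    [0.002,0.0015,0.12,-0.0025,-0.0032,0.002,0],
    [0.002,0.0015,0.12,-0.0025,-0.0032,0.002,0],
    [0.002,0.0015,0.12,-0.0025,-0.0032,0.002,0],
  ],
)

```text
t: 20.43
tcp_pos: [508.6, 9.3, 331.0]
orientation: [0.652, 0.758, 0.0, 0.0]
contact_force: [0.1, -0.3, -2.1]
width: 13.6
finger_force: 40.0
```

```bash
python3 - <<'E'
from fit import *
f=cam("wrist"); go(508.3,9.4,296,8.65)
h=cv2.cvtColor(f["pixels"],cv2.COLOR_RGB2HSV); m=((h[...,0]>95)&(h[...,0]<128)&(h[...,1]>110)&(h[...,2]>60))
def runs(r):
    e=np.flatnonzero(np.diff(np.r_[0,r.astype(int),0])); return [(int(a),int(b)) for a,b in e.reshape(-1,2) if b-a>3]
print([(y,runs(m[y])) for y in range(140,215,5)])
for n,z in (("collar",52),): print(proj(f,(508.45,11.3,52)))
E
```

```text
t 20.48 tcp [508.7   9.4 331.4] ytool deg 8.63 tilt [ 0.001  0.    -1.   ] q [-0.1   0.42  1.72  0.    1.   -0.25] F [ 0.1 -0.4 -2.3] w 13.8 40.0
SHIFT [ 0.0001 -0.0005  0.0442] TURN [ 0.0006  0.0001 -0.0001] rows 0.8 0.0
[(140, []), (145, []), (150, [(294, 302), (336, 345)]), (155, [(286, 305), (333, 353)]), (160, [(281, 308), (330, 359)]), (165, [(276, 308), (311, 327), (330, 362)]), (170, [(250, 267), (273, 299), (311, 327), (340, 367), (371, 389)]), (175, [(250, 268), (270, 294), (311, 327), (346, 369), (371, 388)]), (180, [(250, 289), (349, 388)]), (185, [(251, 287), (301, 336), (352, 388)]), (190, [(251, 285), (293, 344), (353, 388)]), (195, [(251, 285), (288, 350), (354, 387)]), (200, [(252, 297), (306, 330), (341, 387)]), (205, [(252, 298), (306, 330), (347, 387)]), (210, [(252, 287), (292, 300), (306, 330), (349, 387)])]
[318.68156568 198.39274085]
```

Call:
jog_arm(
  moves=[
    [0,0,0.01,0,0,0,0],
    [0,0,0.02,0,0,0,0],
    [0,0,0.03,0,0,0,0],
    [0,0,0.037,0,0,0,0],
    [0,0,0.044,0,0,0,0],
    [0,0,0.05,0,0,0,0],
    [0,0,0.05,0,0,0,0],
    [0,0,0.05,0,0,0,0],
  ],
)

```text
t: 21.15
tcp_pos: [508.6, 10.1, 290.8]
orientation: [0.651, 0.759, 0.0, 0.0]
contact_force: [-0.3, -1.4, 3.7]
width: 13.5
finger_force: 40.0
```

```bash
python3 - <<'E'
from fit import *
go(508.5,9.4,274,8.65)
E
```

```text
t 21.15 tcp [508.6  10.1 290.8] ytool deg 8.69 tilt [ 0.001  0.    -1.   ] q [-0.1   0.48  1.76  0.    0.9  -0.25] F [-0.3 -1.4  3.7] w 13.5 40.0
SHIFT [-0.0008 -0.0003  0.021 ] TURN [ 0.0004 -0.      0.0004] rows 0.4 0.0
```

Call:
jog_arm(
  moves=[
    [0,0,0.005,0,0,0,0],
    [0,0,0.008,0,0,0,0],
    [0,0,0.008,0,0,0,0],
    [0,0,0.008,0,0,0,0],
  ],
)

```text
t: 21.48
tcp_pos: [508.8, 10.0, 285.0]
orientation: [0.651, 0.759, 0.001, 0.001]
contact_force: [0.3, -1.4, 8.0]
width: 13.6
finger_force: 40.0
```

```bash
python3 - <<'E'
from fit import *
go(508.5,9.4,274,8.65)
f=cam("wrist")
h=cv2.cvtColor(f["pixels"],cv2.COLOR_RGB2HSV); m=((h[...,0]>95)&(h[...,0]<128)&(h[...,1]>110)&(h[...,2]>60))
def runs(r):
    e=np.flatnonzero(np.diff(np.r_[0,r.astype(int),0])); return [(int(a),int(b)) for a,b in e.reshape(-1,2) if b-a>3]
print([(y,runs(m[y])) for y in range(140,200,4)])
E
```

```text
t 21.48 tcp [508.8  10.  285. ] ytool deg 8.69 tilt [ 0.002 -0.    -1.   ] q [-0.1   0.49  1.76  0.    0.88 -0.25] F [ 0.3 -1.4  8. ] w 13.6 40.0
SHIFT [-0.0007 -0.0005  0.0138] TURN [0.001  0.0002 0.0003] rows 0.3 0.0
[(140, []), (144, []), (148, []), (152, []), (156, [(292, 297), (339, 345)]), (160, [(285, 299), (338, 353)]), (164, [(279, 301), (316, 324), (335, 358)]), (168, [(274, 304), (310, 326), (333, 363)]), (172, [(270, 306), (310, 326), (331, 367)]), (176, [(267, 306), (310, 326), (332, 370)]), (180, [(264, 298), (340, 374), (381, 400)]), (184, [(235, 256), (261, 292), (302, 335), (345, 376), (381, 402)]), (188, [(235, 257), (259, 287), (295, 341), (350, 378), (380, 402)]), (192, [(235, 257), (258, 284), (290, 346), (353, 401)]), (196, [(236, 282), (286, 303), (305, 330), (333, 350), (356, 401)])]
```

Call:
jog_arm(
  moves=[
    [0,0,0.004,0,0,0,0],
    [0,0,0.008,0,0,0,0],
    [0,0,0.012,0,0,0,0],
    [0,0,0.014,0,0,0,0],
    [0,0,0.014,0,0,0,0],
  ],
)

```text
t: 21.95
tcp_pos: [509.5, 9.9, 276.1]
orientation: [0.651, 0.759, 0.002, 0.003]
contact_force: [-8.4, -2.5, 53.9]
width: 13.7
finger_force: 40.3
```

```bash
python3 - <<'E'
from fit import *
go(508.5,9.4,274,8.65)
f=cam("wrist")
h=cv2.cvtColor(f["pixels"],cv2.COLOR_RGB2HSV); m=((h[...,0]>95)&(h[...,0]<128)&(h[...,1]>110)&(h[...,2]>60))
def runs(r):
    e=np.flatnonzero(np.diff(np.r_[0,r.astype(int),0])); return [(int(a),int(b)) for a,b in e.reshape(-1,2) if b-a>3]
print([(y,runs(m[y])) for y in range(140,200,4)])
E
```

```text
t 21.95 tcp [509.5   9.9 276.1] ytool deg 8.7 tilt [ 0.006 -0.001 -1.   ] q [-0.1   0.51  1.77 -0.    0.85 -0.25] F [-8.4 -2.5 53.9] w 13.7 40.3
SHIFT [-0.0004 -0.0014  0.0026] TURN [0.0029 0.0008 0.0004] rows 0.1 0.1
[(140, []), (144, []), (148, []), (152, []), (156, [(290, 294), (338, 342)]), (160, [(283, 296), (336, 350)]), (164, [(276, 298), (334, 356)]), (168, [(272, 300), (308, 325), (332, 361)]), (172, [(267, 302), (308, 325), (330, 365)]), (176, [(263, 304), (308, 325), (329, 369)]), (180, [(261, 298), (309, 325), (334, 372)]), (184, [(230, 251), (258, 291), (307, 327), (341, 375), (380, 403)]), (188, [(229, 252), (255, 286), (297, 337), (346, 378), (380, 403)]), (192, [(229, 252), (253, 282), (292, 342), (350, 379), (380, 402)]), (196, [(230, 279), (288, 347), (353, 402)])]
```

Hard contact at 54 N before the expected depth. I'll refit the cartridge's height in the grip from the saved lifted view before going on, and ease off first.

Call:
jog_arm(
  moves=[
    [0,0,-0.006,0,0,0,0],
    [0,0,-0.01,0,0,0,0],
    [0,0,-0.01,0,0,0,0],
  ],
)

```text
t: 22.25
tcp_pos: [509.0, 9.9, 282.3]
orientation: [0.651, 0.759, 0.001, 0.001]
contact_force: [0.6, -2.5, 3.2]
width: 13.6
finger_force: 39.9
```

```bash
cat > hfit.py <<'E'
from h import *
from scipy.optimize import minimize
def hfit(img,f,rowmax=234,colwin=(255,380),rowmin=150,label=""):
    T=np.array(f["tool_from_camera"]); K=np.array(f["mtx"]); Ti=np.linalg.inv(T)
    h=cv2.cvtColor(img,cv2.COLOR_RGB2HSV); m=((h[...,0]>95)&(h[...,0]<128)&(h[...,1]>110)&(h[...,2]>60)).astype(np.uint8)
    m[rowmax:]=0; m[:rowmin]=0; m[:,:colwin[0]]=0; m[:,colwin[1]:]=0
    cs=cv2.findContours(m,cv2.RETR_EXTERNAL,cv2.CHAIN_APPROX_NONE)[0]; k=np.zeros_like(m); cv2.drawContours(k,[c for c in cs if cv2.contourArea(c)>30],-1,1,-1)
    k[rowmax-1]=k[rowmax-2]; M=cv2.resize(k,None,fx=4,fy=4,interpolation=cv2.INTER_NEAREST)[:(rowmax-4)*4]
    # fill spans rowwise
    t=np.linspace(0,2*np.pi,80)
    def pr(q):
        c=(Ti@np.c_[q,np.ones(len(q))].T).T[:,:3]*[1,-1,-1]; u=(K@c.T).T; return u[:,:2]/u[:,2:]
    cap=np.array([[30*np.cos(u),30*np.sin(u),z] for u in t for z in(54,68)]); bar=np.array([[i,j,z] for i in(-30,30) for j in(-7,7) for z in(68,92)],float); lug=np.array([[i,j,z] for i in(27,37) for j in(-6,6) for z in(22,30)],float)
    def cost(v):
        x,y,H,th=v[0],v[1],v[2],v[3]/50; I=np.zeros((1600,2560),np.uint8); r=R.from_euler("z",th).as_matrix()
        for p in(cap,bar,lug):
            q=p@r.T; q=np.c_[q[:,0]+x,q[:,1]+y,H-q[:,2]]; cv2.fillConvexPoly(I,cv2.convexHull((pr(q)*4+1.5).astype(np.float32)).astype(np.int32),1)
        return float((I[:len(M)]!=M).sum())
    for H0 in(262,272,282):
        x0=np.array([0,0,H0,0.]); r=minimize(cost,x0,method="Nelder-Mead",options=dict(initial_simplex=np.vstack([x0]+[x0+d for d in np.diag([3,3,6,2.])])))
        print(label,"x,y,H,th",r.x.round(2),r.fun/M.sum())
E
python3 - <<'E'
from hfit import *
st(); f=cam("wrist"); save(f,"wrist7"); s=telemetry.get_state()
img=cv2.cvtColor(cv2.imread("pics/wrist6.png"),cv2.COLOR_BGR2RGB); hfit(img,f,label="lifted")
img=cv2.cvtColor(cv2.imread("pics/wrist5.png"),cv2.COLOR_BGR2RGB); hfit(img,f,rowmax=245,label="pre(314.4)")
E
```

```text
t 22.25 tcp [509.    9.9 282.3] ytool deg 8.69 tilt [ 0.003 -0.    -1.   ] q [-0.1   0.5   1.77  0.    0.87 -0.25] F [ 0.6 -2.5  3.2] w 13.6 39.9
lifted x,y,H,th [ -2.04  -0.32 281.18   0.86] 0.16751687634243634
lifted x,y,H,th [-1.9800e+00 -2.3000e-01  2.8094e+02  5.3000e-01] 0.1668648358392145
lifted x,y,H,th [ -2.03  -0.37 281.56   1.37] 0.16822644983123658
pre(314.4) x,y,H,th [ -1.43   0.8  317.75   1.81] 0.017416507126143375
pre(314.4) x,y,H,th [ -1.52   0.8  317.95   1.75] 0.017722293129121464
pre(314.4) x,y,H,th [ -1.43   0.8  317.75   2.04] 0.017908423739629867
```

The cartridge was gripped about 14 mm high, because the lift began just as the fingers closed. It has since been pushed back to about 268 mm (TCP to foot). The forces fit: about 5.4 N of spring load now means a foot height near 14 mm. I'll press a little further and turn.

Call:
jog_arm(
  moves=[
    [0,0,0.003,0,0,0,0],
    [0,0,0.005,0,0,0,0],
    [0,0,0.005,0,0,0.04,0],
    [0,0,0.005,0,0,0.08,0],
    [0,0,0.005,0,0,0.12,0],
    [0,0,0.005,0,0,0.16,0],
    [0,0,0.005,0,0,0.2,0],
  ],
)

```text
t: 22.88
tcp_pos: [508.5, 10.3, 276.9]
orientation: [0.796, 0.605, 0.0, -0.0]
contact_force: [0.1, 2.2, 6.1]
width: 13.8
finger_force: 39.9
```

```bash
python3 - <<'E'
from h import *
s,M=st(); print(s["moment"])
E
```

```text
t 22.88 tcp [508.5  10.3 276.9] ytool deg -15.55 tilt [ 0.     0.001 -1.   ] q [-0.1   0.51  1.77  0.    0.86  0.17] F [0.1 2.2 6.1] w 13.8 39.9
[ 0.16531243 -0.29398981  0.05286269]
```

Call:
jog_arm(
  moves=[
    [0,0,0,0,0,0.06,0],
    [0,0,0,0,0,0.12,0],
    [0,0,0,0,0,0.18,0],
    [0,0,0,0,0,0.24,0],
    [0,0,0,0,0,0.3,0],
    [0,0,0,0,0,0.36,0],
    [0,0,0,0,0,0.42,0],
    [0,0,0,0,0,0.48,0],
  ],
)

```text
t: 23.55
tcp_pos: [508.6, 10.2, 276.9]
orientation: [0.989, 0.148, 0.0, -0.0]
contact_force: [0.8, 0.2, 5.9]
width: 13.9
finger_force: 39.9
```

```bash
python3 - <<'E'
from h import *
go(508.5,10.5,280,-81.35)
E
```

```text
t 23.55 tcp [508.6  10.2 276.9] ytool deg -72.96 tilt [ 0.001  0.    -1.   ] q [-0.1   0.51  1.77  0.    0.86  1.18] F [0.8 0.2 5.9] w 13.9 39.9
SHIFT [ 0.     -0.0004 -0.0038] TURN [-0.0001 -0.0004  0.0699] rows 0.1 1.2
```

Call:
jog_arm(
  moves=[
    [0,0,0,0,0,0.05,0],
    [0,0,0,0,0,0.07,0],
    [0,0,0,0,0,0.07,0],
    [0,0,-0.003,0,0,0.07,0],
    [0,0,-0.005,0,0,0.07,0],
    [0,0,-0.0065,0,0,0.07,0],
    [0,0,-0.0065,0,0,0.07,0],
  ],
)

```text
t: 24.13
tcp_pos: [508.4, 10.2, 282.3]
orientation: [0.997, 0.079, 0.0, -0.0]
contact_force: [0.9, -0.4, 2.2]
width: 13.9
finger_force: 39.9
```

```bash
python3 -c "
from h import *
st()"
```

```text
t 24.13 tcp [508.4  10.2 282.3] ytool deg -80.99 tilt [ 0.  0. -1.] q [-0.1   0.5   1.77  0.    0.88  1.32] F [ 0.9 -0.4  2.2] w 13.9 39.9
```

Call:
jog_arm(
  moves=[
    [0,0,0,0,0,0,0.15],
    [0,0,0,0,0,0,0.25],
    [0,0,0,0,0,0,0.35],
    [0,0,0,0,0,0,0.4],
    [0,0,-0.02,0,0,0,0.4],
    [0,0,-0.06,0,0,0,0.4],
    [0,0,-0.11,0,0,0,0.4],
    [0,0,-0.15,0,0,0,0.4],
  ],
)

```text
t: 24.8
tcp_pos: [508.1, 10.1, 404.4]
orientation: [0.997, 0.078, 0.0, -0.0]
contact_force: [0.9, 0.2, 1.0]
width: 36.5
finger_force: 0.0
```

Call:
jog_arm(
  moves=[
    [-0.05,0,-0.04,0,0,0,0.4],
    [-0.1,0,-0.04,0,0,0,0.4],
    [-0.12,0,-0.04,0,0,0,0.4],
    [-0.12,0,-0.04,0,0,0,0.4],
    [-0.12,0,-0.04,0,0,0,0.4],
  ],
)

```text
t: 25.22
tcp_pos: [412.6, -5.0, 434.7]
orientation: [0.997, 0.078, 0.001, -0.0]
contact_force: [0.3, -0.1, -0.6]
width: 36.2
finger_force: 0.0
```

```bash
cat > fin.py <<'E'
from fit import *
st(); f=cam("wrist"); save(f,"wrist8")
for n,z in dict(cartridge=14,cartridge_grip=106).items():
    for d in viewer.tip_of(f,n)[:1]: print(n,round(d["conf"],2),np.round(d["position"]),onplane(f,d["position"],z).round(1))
p=proj(f,(508.5,11,106)); print(p)
w=[int(p[0]-60),int(max(p[1]-55,0)),int(p[0]+60),int(p[1]+55)]
h=cv2.cvtColor(f["pixels"],cv2.COLOR_RGB2HSV); m=((h[...,0]>95)&(h[...,0]<128)&(h[...,1]>110)&(h[...,2]>60)).astype(np.uint8)
g=cam("scene"); save(g,"scene9")
for n,z in dict(hatch=15,hatch_handle=51,jar_honey=0,mug=0,spice_jar=0,pepper_mill=0,cartridge_grip=106).items():
    for d in viewer.tip_of(g,n)[:1]: print(n,round(d["conf"],2),onplane(g,d["position"],z).round(1))
a=cv2.resize(g["pixels"][140:280,200:360],None,fx=2.5,fy=2.5); b=f["pixels"][:350,120:520]
cv2.imwrite("pics/fin.png",cv2.cvtColor(np.hstack([a,b]),cv2.COLOR_RGB2BGR)); print(a.shape,b.shape)
E
python3 fin.py
```

```text
t 25.22 tcp [412.6  -5.  434.7] ytool deg -81.04 tilt [ 0.001  0.    -1.   ] q [-0.16  0.16  1.79  0.    1.2   1.26] F [ 0.3 -0.1 -0.6] w 36.2 0.0
cartridge 0.95 [313.  94.] [505.7  14.4  14. ]
cartridge_grip 0.85 [318.  84.] [510.4   9.  106. ]
[316.02424233  86.25617996]
hatch 0.84 [479.8 305.5  15. ]
hatch_handle 0.98 [494.5 323.8  51. ]
jar_honey 0.6 [ 420.1 -268.3    0. ]
mug 0.78 [751.6 -99.5   0. ]
pepper_mill 0.85 [742.3  83.6   0. ]
cartridge_grip 0.85 [495.4   1.2 106. ]
(350, 400, 3) (350, 400, 3)
```

View pics/fin.png

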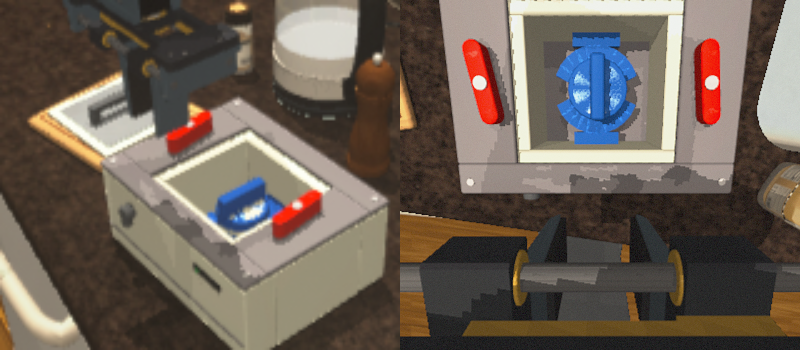

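The wrist view (right half) shows the cartridge in the collar at (597,90), its bar along the unit's x axis and no lugs in the slots. The left half shows the hatch flat on the board with its handle up, at (115,105), and the gripper clear.

```bash
python3 -c "
from plant import ctrl
print(ctrl.hand_in())"
```

```text
the job is handed in; nothing more can be done
None
```

The job is handed in, with no verdict returned. In the last pictures the hatch lay flat, handle up, on the chopping board, the cartridge sat in the collar turned a quarter turn and let go, and the mug, honey jar and pepper mill read in place within the camera's error (the spice jar wasn't re-measured, but the arm never worked near it).

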